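# Lay a carving blank down and bed it against the bench hook

### The arm

A 6-joint arm with a two-finger parallel gripper is mounted at the origin on the work surface. World frame = base frame: x ahead of the robot, y to its left, z up, the work surface at z = 0. Lengths are in m, angles in rad, forces in N, time in s.
With the tool pointing down it reaches from about 0.4 to 0.925 m from the base axis. Payload 12.5 kg.
Tool frame: the origin (TCP) lies at the very end of the fingers, on their centre line; the grasp point (between the pads) lies 19 mm behind it; y points along the fingers, z is the direction in which the jaws open and shut, and the axes are right-handed (so a half turn about y gives the same grasp; the last joint's range is limited). The gripper opens to 95 mm and grips with 3 to 60 N. Pads are 20 mm wide; open, the fingers measure 119 mm over their backs; the gripper's body (75 mm by 180 mm) begins 59 mm behind the grasp point.
Start: joints at [1.208, 0.491, 1.559, -0, 1.092, -0.106], TCP at [0.159, 0.605, 0.215] pointing down, gripper open.
Joint ranges: [-3.1, 3.1], [-0.84, 2.19], [0.05, 2.79], [-1.13, 4.28], [0.06, 2.93], [-2.69, 2.69]. Speed limits (rad/s): [2.22, 2.22, 2.79, 3.14, 3.14, 3.14].

### API

Orientations are given as a unit quaternion [w, x, y, z].
In Python, from bench import bot gives the robot as it stands. The module is installed in compiled form; this text tells all that it offers.
- The arm moves only by the tool step_arm, never from a script. Its argument "moves" is text: rows parted by semicolons, each of 5 numbers parted by spaces: the shift along the tool's x, y, z in mm, then the turn about the tool's y in rad, then the finger opening in mm, from 0 to 95.1. A call has 1 to 10 rows; each row shifts and turns the commanded pose from where the row before left it, along the tool's axes as they then stand; what a row does not reach is not made up. A row lasts 1/8 s, in which the tool goes at most 62.5 mm and 10.7 degrees, less where a joint would pass 70% of its speed; a pose out of reach is approached as far as the arm can. A call is refused whole if a number of a shift passes 62.5 or a number of a turn 0.188, either way. A call with a gripper value outside its range is refused whole. The fingers move at their own pace and stop on an object; "squeeze" is the grip in N (left out, the last holds). Time passes only in rows, so rows that do not move let the fingers close. It gives the time, the measured TCP pose, the force and the opening at its end, in the units of the state.
- bot.get_state(): the state, without advancing time (a new reading comes with each control period).
- bot.capture(name): name is "scene" or "top"; returns the picture (400x640x3 uint8, red, green, blue); there is no depth.
- bot.camera_model(name): a dict with "fov_y" (degrees; the focal length in pixels is half the picture's height over the tangent of half this angle, whatever the lens; pixels are square), "cx", "cy" (the principal point, pixels), "R" (3x3) and "t" (3): a world point X has camera coordinates R X + t. Camera axes: x right, y down, z forward; pixel columns grow to the right and rows downward; lengths in m; the calibration is good to about 2 mm. A picture is of the moment at which its call begins. camera_model takes no time and is no camera call.
- bot.sign_off(): hands the job in, once; it reports no verdict.
The state is a dict: "t": time; "joint_pos": joint angles; "qd": joint speeds; "effort": joint torques, N m; "tcp_pos": TCP position; "ee_rot": TCP orientation; "wrist_force": force on the tool from outside, world axes, zero at the start; "moment": the same for the moment, N m; "width": finger opening in m.
Only numpy, scipy, OpenCV 4.12 (cv2) and the standard library are available. Lean on these libraries where they do the work, as an engineer would, in place of code of your own. Each camera call takes 0.05 s, during which the arm holds its last target. There are 200 camera calls.

### The job

The flat rectangular wooden blank stands on its end on the bench hook. Using pushes only, never picking it up, tip it over away from the robot so that it lies on its broad face on the hook's base with its top end towards the cleat (the raised bar at the far edge), then push it along until that end sits snug and square against the cleat. Leave the turned column beside it standing where it is, and do not disturb the other things on the bench.

Things in the scene. Friction and masses are not known exactly. Their poses are not given: they have to be found in the camera images.
- hook: Bench hook fixed to the bench: plywood base 280 (x) by 300 (y) mm, 12 mm thick, and a wooden cleat across its whole width at the far edge. Origin: centre of the base's underside, at bench level; x points away from the robot to the cleat, z up. The cleat's near face, which the blank goes against, is at x = +105 mm; cleat 35 mm thick, top at z = 45 mm. Place and yaw vary.
- blank: The blank: loose plain brown wooden block, 35 (x) by 90 (y) by 120 (z) mm, 0.13 to 0.27 kg. Origin: centre of the end it stands on; z runs along its length, x is normal to the broad faces, at first roughly towards the cleat. Stands in the left or right half of the hook, yawed up to 0.2 rad. Pushed high up it tips and, past 16 degrees, falls by itself; lying, it slides under less than 4 N.
- blank_center (a point): Centre of the blank, 60 mm along its z from the origin; 72 mm above the bench when it stands on the hook, 29.5 mm when it lies there on a broad face. Same axes as the blank.
- blank_top (a point): Centre of the blank's end that is the top at the start (120 mm along its z): the end that goes against the cleat. Same axes as the blank. If it meets the cleat askew, one corner can bind there by friction and straight pushes no longer square it; it is best turned square while it is pushed along.
- column: Small dark turned column standing on the hook in the other half from the blank, centre about 120 to 155 mm from the blank's: 105 mm tall, 52 mm across the foot, waisted. Loose; stays standing. Origin: centre of its foot, z up.
- mallet: Carver's round wooden mallet standing on its head on the bench, left (+y) of the hook: 200 mm tall, 84 mm across. Origin: centre of its underside.
- tin: Steel tin on the bench right (-y) of the hook by the cleat: 64 mm across, 75 mm tall. Origin: centre of its underside.
- chisel: Chisel lying on the bench right (-y) of the hook, about 250 mm long and 25 mm high, along the hook's x. Origin: on the bench under its middle.
- glue: White glue bottle standing at the left of the bench: 62 mm across, 190 mm tall. Origin: centre of its underside.
- offcut: Wooden offcut at the right of the bench: 60 x 45 mm, 85 mm tall. Origin: centre of its underside.
- brush: Brush lying at the right of the bench. Origin: on the bench under it.
- cup: Clear cup standing at the left of the bench: 80 mm across, 90 mm tall. Origin: centre of its underside.
Mind the look-alikes: they are no part of the job. Several things have the shape of the blank; the one meant has the colours described above.

How it is judged:
By the outcome, as a careful person would: the job done as asked, in the order asked, and still so for the second after the job is handed in, with the robot touching nothing.
It also fails if it takes over 51 s, if anything falls off the work surface, if the arm or the gripper's body presses on something with over 40 N, if the wrist force passes 120 N, or if a joint passes its speed limit or range.

## Working session

There is one attempt and no reset: what is moved stays moved. The work goes in short steps, Python scripts to look and compute and a tool call to move; the robot and the scene stay as the last step left them, time stands still between calls to the robot, and variables do not carry over. Pictures are saved under pics/ and viewed, about 8 in all and at most 12, crops included, and the job is handed in when it is done.

Besides the shell and the picture viewer there is one more tool, called after ">>>" as name(argument=value, ...), one argument or row to a line, values as JSON. step_arm: Moves the arm, as the interface text tells. Its arguments: {"type":"object","properties":{"moves":{"type":"string"},"squeeze":{"type":"number"}},"required":["moves"]}

```bash
mkdir -p pics
cat > h.py <<'E'
import numpy as np, cv2
from bench import bot
def save(cam,name,crop=None,s=1):
    im=bot.capture(cam)[:,:,::-1]
    if crop: x0,y0,x1,y1=crop; im=im[y0:y1,x0:x1]
    cv2.imwrite('pics/'+name,cv2.resize(im,None,fx=s,fy=s,interpolation=cv2.INTER_CUBIC))
def cam(c):
    m=bot.camera_model(c); return 200/np.tan(np.radians(m['fov_y'])/2),m['cx'],m['cy'],np.array(m['R']),np.array(m['t'])
def unproj(c,u,v,z):
    f,cx,cy,R,t=cam(c); d=R.T@np.array([(u-cx)/f,(v-cy)/f,1]); o=-R.T@t
    return o+d*(z-o[2])/d[2]
def proj(c,X):
    f,cx,cy,R,t=cam(c); p=R@np.array(X)+t; return np.array([cx+f*p[0]/p[2],cy+f*p[1]/p[2]])
E
python3 - <<'E'
from h import *
save('scene','s0.png',None,1.25);save('top','t0.png',None,1.25)
s=bot.get_state();print(s)
for c in('scene','top'):
    f,cx,cy,R,t=cam(c);print(c,f,cx,cy,-R.T@t,R.round(3).tolist())
E
```

```text
{'t': 0.1, 'joint_pos': array([ 1.20840583e+00,  4.91479189e-01,  1.55936327e+00, -4.12502603e-06,
        1.09168884e+00, -1.05582081e-01]), 'qd': array([-0.00054158,  0.00096665, -0.00357219, -0.00128983, -0.00045431,
        0.00049993]), 'effort': array([ 1.78908023e-03, -6.13622904e+01, -2.58603930e+01,  6.93099434e-02,
        4.70042741e-02, -2.66170463e-05]), 'tcp_pos': array([0.15864381, 0.60432407, 0.21414136]), 'ee_rot': array([-0.70096242,  0.70160865, -0.0906212 ,  0.09046983]), 'wrist_force': array([0.16516588, 0.03565699, 0.17555892]), 'moment': array([ 0.02175961, -0.01243986, -0.004831  ]), 'width': 0.095229543268366}
scene 493.14782486480505 319.4682956820996 200.79389022068125 [ 1.27751246 -0.44326672  1.31849844] [[0.466, 0.885, 0.015], [0.723, -0.371, -0.582], [-0.509, 0.282, -0.813]]
top 390.32165367834995 325.4946701334639 203.65282454224914 [ 0.20241885 -0.02312958  1.48837133] [[-0.028, -1.0, -0.006], [-0.978, 0.029, -0.206], [0.206, 0.0, -0.979]]
```

View pics/s0.png

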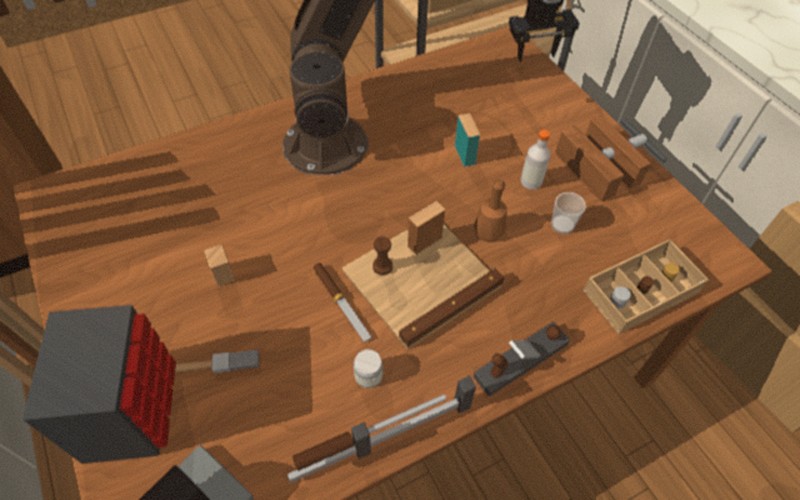

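View pics/t0.png

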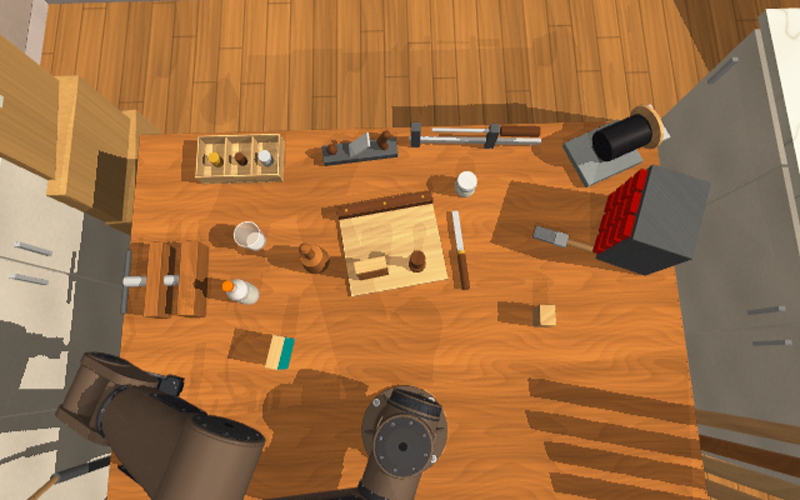

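Candidates for the blank (pixels in the enlarged scene view): the brown block on the hook (426,228), the teal and cream block (467,140) and the offcut (217,265). I choose the one on the hook. The column is at (382,255) and the mallet at (491,212). I'll check it in close crops.

Run:
```python
from h import *
a=bot.capture('scene')[140:280,260:420,::-1];b=bot.capture('top')[145:245,255:375,::-1]
a=cv2.resize(a,None,fx=4,fy=4,interpolation=cv2.INTER_CUBIC)[:560,:640]
cv2.imwrite('pics/c1.png',a)
cv2.imwrite('pics/c2.png',cv2.resize(b,None,fx=6,fy=6,interpolation=cv2.INTER_CUBIC))
```

```text
(no output)
```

View pics/c1.png

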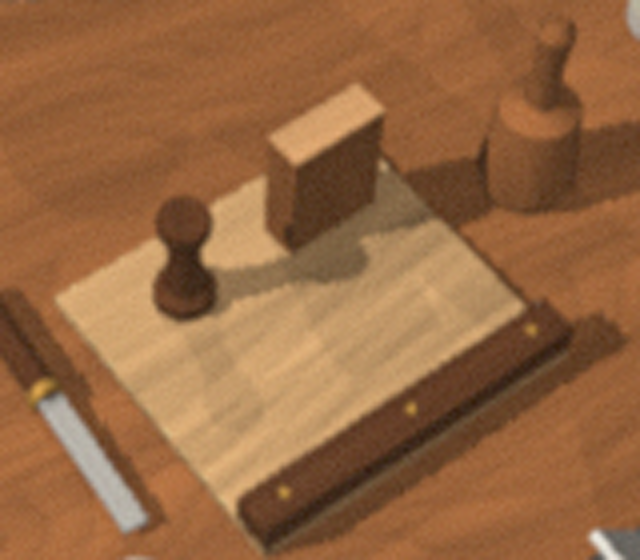

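View pics/c2.png

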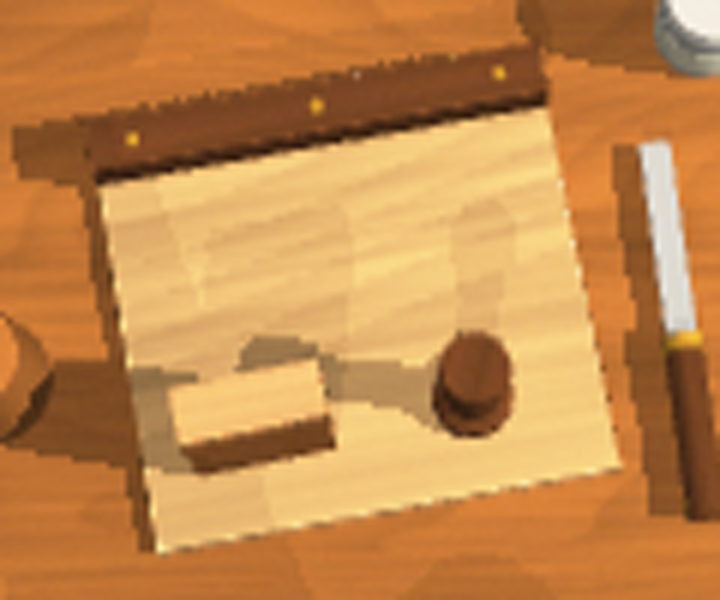

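Run:
```python
from h import *
np.set_printoptions(precision=4,suppress=True)
S=lambda u,v,z:unproj('scene',260+u/4,140+v/4,z)
T=lambda u,v,z:unproj('top',255+u/6,145+v/6,z)
def show(n,P): 
    P=np.array(P)[:,:2];print(n,P.tolist() if 0 else P.round(4).tolist(),'mean',P.mean(0))
    print('  edges',[(round(float(np.hypot(*(P[(i+1)%len(P)]-P[i]))),4),round(float(np.arctan2(*(P[(i+1)%len(P)]-P[i])[::-1])),3)) for i in range(len(P))])
show('blanktop S',[S(*p,.132) for p in[(268,137),(357,84),(384,108),(296,166)]])
show('blanktop T',[T(*p,.132) for p in[(170,397),(318,360),(330,415),(188,450)]])
show('blankbot T near',[T(*p,.012) for p in[(205,475),(335,447)]])
show('base T',[T(*p,.012) for p in[(158,552),(620,467),(548,108),(102,183)]])
show('base S near',[S(*p,.012) for p in[(388,158),(55,298)]])
show('screws T',[T(*p,.045) for p in[(133,138),(317,105),(500,73)]])
show('screws S',[S(*p,.045) for p in[(531,329),(411,408),(285,492)]])
show('col top T/S',[T(474,363,.117),S(183,215,.117)])
show('col foot T/S',[T(473,400,.012+.01),S(185,295,.012+.01)])
```

```text
blanktop S [[0.4557, 0.036], [0.4407, 0.1236], [0.4715, 0.1302], [0.4903, 0.0416]] mean [0.4646 0.0828]
  edges [(0.0889, 1.741), (0.0315, 0.212), (0.0906, -1.361), (0.0351, -2.981)]
blanktop T [[0.4652, 0.127], [0.4848, 0.0393], [0.4516, 0.0329], [0.4332, 0.1167]] mean [0.4587 0.079 ]
  edges [(0.0899, -1.35), (0.0339, -2.951), (0.0858, 1.787), (0.0336, 0.314)]
blankbot T near [[0.4371, 0.1183], [0.4528, 0.0351]] mean [0.4449 0.0767]
  edges [(0.0847, -1.385), (0.0847, 1.757)]
base T [[0.3887, 0.1485], [0.4345, -0.1462], [0.6747, -0.1098], [0.6323, 0.184]] mean [0.5326 0.0191]
  edges [(0.2983, -1.417), (0.243, 0.15), (0.2968, 1.714), (0.2462, -2.997)]
base S near [[0.4386, 0.1637], [0.4399, -0.1447]] mean [0.4392 0.0095]
  edges [(0.3084, -1.567), (0.3084, 1.575)]
screws T [[0.6522, 0.1594], [0.6707, 0.0408], [0.6887, -0.0778]] mean [0.6705 0.0408]
  edges [(0.1201, -1.416), (0.1199, -1.42), (0.24, 1.724)]
screws S [[0.6551, 0.1621], [0.6735, 0.0434], [0.6925, -0.0747]] mean [0.6737 0.0436]
  edges [(0.1201, -1.417), (0.1196, -1.411), (0.2397, 1.728)]
col top T/S [[0.4834, -0.0532], [0.4825, -0.051]] mean [ 0.4829 -0.0521]
  edges [(0.0023, 1.941), (0.0023, -1.201)]
col foot T/S [[0.4788, -0.0538], [0.4907, -0.0542]] mean [ 0.4848 -0.054 ]
  edges [(0.0119, -0.033), (0.0119, 3.109)]
```

```bash
cat >> h.py <<'E'
from scipy.spatial.transform import Rotation as Ro
def Rt(s): q=s['ee_rot']; return Ro.from_quat([q[1],q[2],q[3],q[0]]).as_matrix()
YH=0.154; OH=np.array([.551,.0234])
def h2w(x,y): c,s=np.cos(YH),np.sin(YH); return OH+[c*x-s*y,s*x+c*y]
def w2h(p): c,s=np.cos(YH),np.sin(YH); d=np.array(p)[:2]-OH; return np.array([c*d[0]+s*d[1],-s*d[0]+c*d[1]])
def plan(target,yaw):
    """shift in tool axes (mm) at present orientation, then turn about tool y so that tool -z or +z lies along yaw+90deg"""
    s=bot.get_state(); R=Rt(s); print('tcp',s['tcp_pos'].round(4),'t',round(s['t'],2),'F',s['wrist_force'].round(1),'w',round(s['width'],4),'hook',w2h(s['tcp_pos']).round(4))
    print('axes x',R[:,0].round(3),'y',R[:,1].round(3),'z',R[:,2].round(3))
    print('shift tool mm',(R.T@(np.array(target)-s['tcp_pos'])*1000).round(1))
    for sg in(1,-1):
        zt=sg*np.array([-np.sin(yaw),np.cos(yaw),0]); z=R.T@zt; print('turn',sg,round(float(np.arctan2(z[0],z[2])),3))
E
python3 - <<'E'
from h import *
m=[unproj('scene',260+u/4,140+v/4,z)[:2].round(3) for u,v,z in[(557,30,.2),(533,195,.0)]]
print('mallet',m,[w2h(x) for x in m],unproj('top',249.6,200,.15))
y=.2;c=np.array([.462,.081])-0.06*np.array([np.cos(y),np.sin(y)])
print(c,np.hypot(*c));plan([*c,.28],y)
E
```

```text
mallet [array([0.511, 0.253]), array([0.52 , 0.258])] [array([-0.00430781,  0.23301846]), array([0.00535264, 0.23657876])] [0.50513601 0.24341765 0.15      ]
[0.40319601 0.06907984] 0.4090709510942492
tcp [0.1587 0.6044 0.2143] t 0.2 F [-0.5 -0.4  1.1] w 0.0951 hook [-0.2986  0.6343]
axes x [ 0.967 -0.254 -0.   ] y [-0.    -0.001 -1.   ] z [ 0.254  0.967 -0.001]
shift tool mm [ 372.5  -65.4 -455.7]
turn 1 -0.457
turn -1 2.685
```

>>> step_arm(
  moves="0 -35 0 0 60; 0 -35 0 0 60; 27 0 -32 0 60; 27 0 -32 0 60; 27 0 -32 0 60; 27 0 -32 0 60; 27 0 -32 0 60; 27 0 -32 0 60; 27 0 -32 0 60",
)

```text
t: 1.32
tcp_pos: [0.285, 0.3386, 0.2846]
ee_rot: [0.701, -0.701, 0.09, -0.09]
wrist_force: [-0.2, 0.1, -0.6]
width: 0.0601
```

>>> step_arm(
  moves="27 0 -32 0 60; 27 0 -32 0 60; 27 0 -32 0 60; 27 0 -32 0 60; 27 0 -32 0 60; 27 0 -32 0 60; 27 0 -32 0 60; 0 0 0 -0.15 60; 0 0 0 -0.15 60; 0 0 0 -0.15 60",
)

```text
t: 2.58
tcp_pos: [0.4105, 0.075, 0.2846]
ee_rot: [0.704, -0.704, -0.07, 0.07]
wrist_force: [-0.6, 0.4, 0.6]
width: 0.0599
```

Run:
```python
from h import *
y=.2;c=np.array([.462,.081])-0.05*np.array([np.cos(y),np.sin(y)])
plan([*c,.11],y)
```

```text
tcp [0.4105 0.075  0.2846] t 2.58 F [-0.6  0.4  0.6] w 0.0599 hook [-0.1309  0.0726]
axes x [ 0.981  0.196 -0.   ] y [-0.  0. -1.] z [-0.196  0.981  0.   ]
shift tool mm [  1.7 174.6  -4.4]
turn 1 -0.002
turn -1 3.139
```

>>> step_arm(
  moves="0 45 -1 0 60; 0 45 -1 0 60; 0 45 -1 0 60; 0 37 -1 0 60; 0 0 0 0 60",
)

```text
t: 3.2
tcp_pos: [0.4102, 0.0712, 0.1112]
ee_rot: [0.704, -0.704, -0.066, 0.07]
wrist_force: [0.3, -0.1, 0.7]
width: 0.0598
```

>>> step_arm(
  moves="5 0 0 0 60; 5 0 0 0 60; 5 0 0 0 60; 4 0 0 0 60; 4 0 0 0 60; 4 0 0 0 60; 4 0 0 0 60",
)

```text
t: 4.08
tcp_pos: [0.4419, 0.0773, 0.1126]
ee_rot: [0.704, -0.704, -0.068, 0.068]
wrist_force: [-0.8, 1.0, 0.4]
width: 0.06
```

Run:
```python
from h import *
plan([.45,.08,.11],.2)
a=bot.capture('scene')[130:280,260:420,::-1];b=bot.capture('top')[130:280,255:375,::-1]
cv2.imwrite('pics/d1.png',cv2.resize(np.hstack([a,b]),None,fx=2.8,fy=2.8,interpolation=cv2.INTER_CUBIC))
```

```text
tcp [0.4419 0.0773 0.1126] t 4.08 F [-0.8  1.   0.4] w 0.06 hook [-0.0995  0.07  ]
axes x [ 0.981  0.192 -0.   ] y [-0.  0. -1.] z [-0.192  0.981  0.   ]
shift tool mm [8.5 2.6 1.1]
turn 1 -0.007
turn -1 3.135
```

View pics/d1.png

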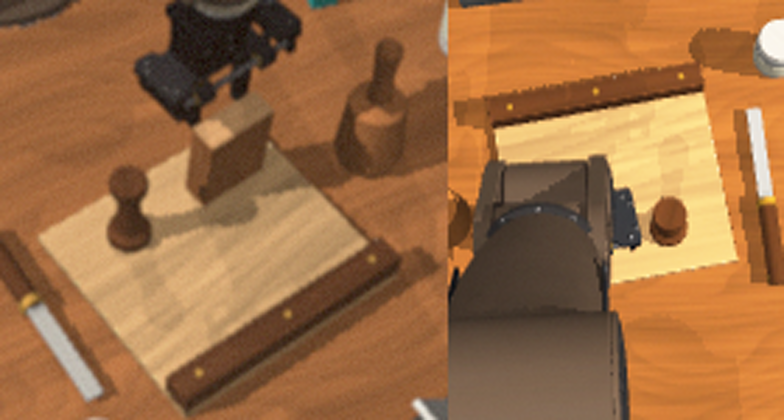

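Scene half: the fingers bear on the blank's near face at about (210,115), and it is starting to lean towards the cleat. The column at (128,210) is untouched. I keep pushing slowly.

>>> step_arm(
  moves="4 0 0 0 60; 4 0 0 0 60; 4 0 0 0 60; 4 0 0 0 60; 4 0 0 0 60; 4 0 0 0 60; 3 0 0 0 60; 0 0 0 0 60; 0 0 0 0 60; 0 0 0 0 60",
)

```text
t: 5.42
tcp_pos: [0.4681, 0.0824, 0.1126]
ee_rot: [0.704, -0.704, -0.068, 0.068]
wrist_force: [0.5, 0.1, -0.2]
width: 0.0601
```

Run:
```python
from h import *
plan([.45,.08,.11],.2)
a=bot.capture('scene')[140:280,260:420,::-1]
cv2.imwrite('pics/d2.png',cv2.resize(a,None,fx=4,fy=4,interpolation=cv2.INTER_CUBIC))
```

```text
tcp [0.4681 0.0824 0.1126] t 5.42 F [ 0.5  0.1 -0.2] w 0.0601 hook [-0.0728  0.071 ]
axes x [ 0.981  0.192 -0.   ] y [-0.  0. -1.] z [-0.192  0.981  0.   ]
shift tool mm [-18.3   2.6   1.1]
turn 1 -0.007
turn -1 3.135
```

View pics/d2.png

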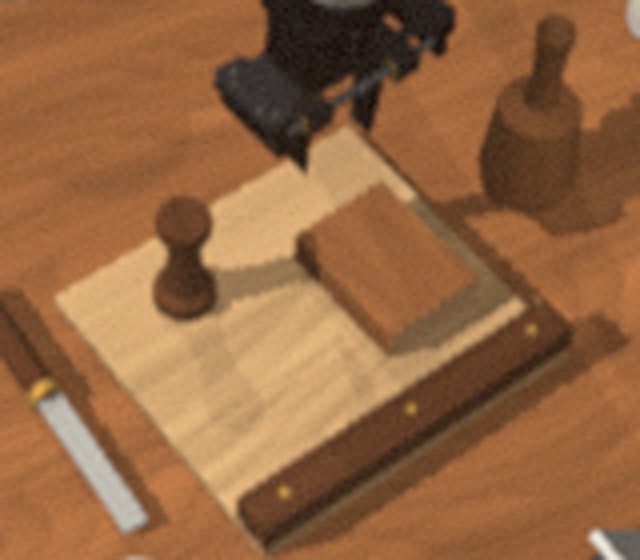

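The blank lies on its broad face. Its top-face corners are at (300,235), (378,185), (478,275) and (390,332). The column at (185,255) is still standing.

Run:
```python
from h import *
S=lambda u,v,z=.047:unproj('scene',260+u/4,140+v/4,z)[:2]-[.0015,.0015]
P=np.array([S(*p) for p in[(300,235),(378,185),(478,275),(390,332)]])
H=np.array([w2h(p) for p in P]);print(H.round(4).tolist(),H.mean(0))
for i in range(4): d=H[(i+1)%4]-H[i];print(np.hypot(*d).round(4),np.arctan2(d[1],d[0]).round(3))
```

```text
[[-0.0523, 0.0292], [-0.0547, 0.111], [0.0606, 0.1187], [0.0613, 0.029]] [0.00370575 0.07195569]
0.0818 1.6
0.1156 0.067
0.0897 -1.563
0.1136 3.14
```

>>> step_arm(
  moves="-10 0 0 0 60; -11 0 0 0 60; 0 20 2 0.039 60; 0 30 0 0 60; 0 25 0 0 60; 0 9 0 0 60; 0 0 0 0 60",
)

```text
t: 6.35
tcp_pos: [0.4469, 0.0803, 0.0286]
ee_rot: [0.705, -0.705, -0.054, 0.055]
wrist_force: [0.4, 0.4, 0.2]
width: 0.0601
```

Run:
```python
from h import *
plan([*h2w(-.025,.073),.027],YH)
```

```text
tcp [0.4469 0.0803 0.0286] t 6.35 F [0.4 0.4 0.2] w 0.0601 hook [-0.0942  0.0722]
axes x [ 0.988  0.154 -0.001] y [-0.001  0.    -1.   ] z [-0.154  0.988  0.   ]
shift tool mm [69.2  1.6  0.8]
turn 1 0.0
turn -1 -3.141
```

>>> step_arm(
  moves="6 0 0 0 60; 6 0 0 0 60; 5 0 0 0 60; 5 0 0 0 60; 5 0 0 0 60; 5 0 0 0 60; 5 0 0 0 60; 5 0 0 0 60; 5 0 0 0 60; 0 0 0 0 60",
)

```text
t: 7.6
tcp_pos: [0.4942, 0.0876, 0.0286]
ee_rot: [0.705, -0.705, -0.055, 0.054]
wrist_force: [-0.4, -0.8, 0.3]
width: 0.0598
```

Run:
```python
from h import *
plan([*h2w(-.025,.073),.027],YH)
a=bot.capture('scene')[140:280,260:420,::-1]
cv2.imwrite('pics/d3.png',cv2.resize(a,None,fx=4,fy=4,interpolation=cv2.INTER_CUBIC))
```

```text
tcp [0.4942 0.0876 0.0286] t 7.6 F [-0.4 -0.8  0.3] w 0.0598 hook [-0.0463  0.0722]
axes x [0.988 0.154 0.001] y [ 0.001  0.    -1.   ] z [-0.154  0.988  0.   ]
shift tool mm [21.3  1.6  0.8]
turn 1 0.0
turn -1 -3.141
```

View pics/d3.png

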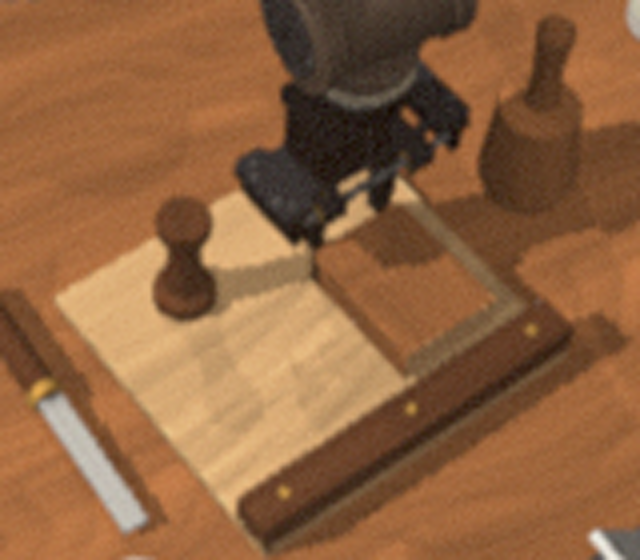

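Fingers at (315,235) and (380,195) are pushing the near end. The far edge runs from about (408,352) to (497,298), parallel to the cleat, with some 20 mm to go.

>>> step_arm(
  moves="4 0 0 0 60; 4 0 0 0 60; 3 0 0 0 60; 3 0 0 0 60; 2 0 0 0 60; 1 0 0 0 60; 0 0 0 0 60",
)

```text
t: 8.52
tcp_pos: [0.5106, 0.0902, 0.0286]
ee_rot: [0.705, -0.705, -0.055, 0.054]
wrist_force: [-0.9, 0.3, 0.2]
width: 0.0597
```

>>> step_arm(
  moves="1 0 0 0 60; 1 0 0 0 60; 1 0 0 0 60; 0 0 0 0 60",
)

```text
t: 9.02
tcp_pos: [0.5136, 0.0907, 0.0286]
ee_rot: [0.705, -0.705, -0.055, 0.054]
wrist_force: [-0.3, -0.2, -0.0]
width: 0.06
```

>>> step_arm(
  moves="1 0 0 0 60; 1 0 0 0 60; 0 0 0 0 60",
)

```text
t: 9.4
tcp_pos: [0.5143, 0.0908, 0.0286]
ee_rot: [0.705, -0.705, -0.054, 0.055]
wrist_force: [-7.6, -1.1, 4.3]
width: 0.0604
```

>>> step_arm(
  moves="1 0 0 0 60; 1 0 0 0 60; 0 0 0 0 60",
)

```text
t: 9.78
tcp_pos: [0.5143, 0.0909, 0.0285]
ee_rot: [-0.705, 0.705, 0.052, -0.057]
wrist_force: [-14.2, -4.7, 11.8]
width: 0.0598
```

Run:
```python
from h import *
plan([*h2w(-.025,.073),.027],YH)
a=bot.capture('scene')[170:270,310:410,::-1]
cv2.imwrite('pics/d4.png',cv2.resize(a,None,fx=6,fy=6,interpolation=cv2.INTER_CUBIC))
```

```text
tcp [0.5143 0.0909 0.0285] t 9.78 F [-14.2  -4.7  11.8] w 0.0598 hook [-0.0259  0.0723]
axes x [ 0.988  0.154 -0.007] y [-0.007 -0.001 -1.   ] z [-0.154  0.988  0.001]
shift tool mm [0.9 1.5 0.7]
turn 1 0.0
turn -1 -3.141
```

View pics/d4.png

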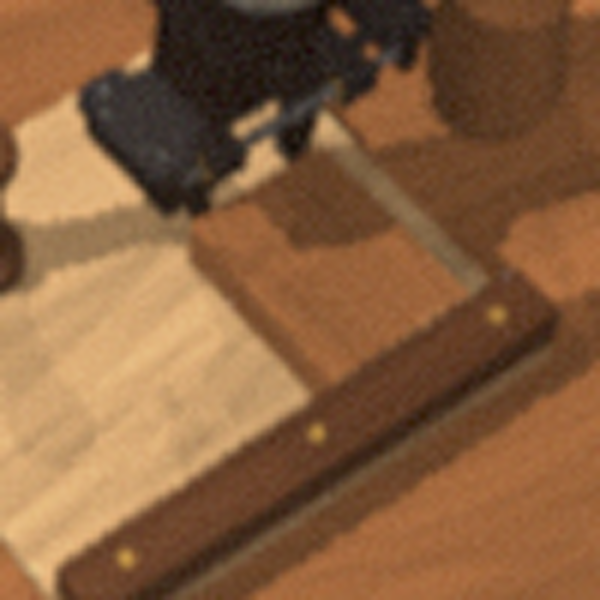

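The far edge meets the cleat's top edge from (315,390) to (485,290) with no gap, and the force rose to 14 N. I back off gently, then rise.

>>> step_arm(
  moves="-2 0 0 0 60; -4 0 0 0 60; -8 0 0 0 60; -12 0 0 0 60; -14 0 0 0 60; 0 -20 0 0 60; 0 -50 0 0 60; 0 -60 0 0 60; 0 -60 0 0 60; 0 0 0 0 60",
)

```text
t: 11.08
tcp_pos: [0.4786, 0.0852, 0.2224]
ee_rot: [-0.705, 0.705, 0.057, -0.052]
wrist_force: [0.3, 0.5, -1.2]
width: 0.0603
```

>>> step_arm(
  moves="0 -20 50 0 60; 0 0 50 0 60; 0 0 50 0 60; 0 0 50 0 60; 0 0 50 0 60; 0 0 0 0 60",
)

```text
t: 11.82
tcp_pos: [0.4379, 0.3341, 0.237]
ee_rot: [-0.705, 0.705, 0.055, -0.056]
wrist_force: [-0.6, -0.4, 0.5]
width: 0.06
```

Run:
```python
from h import *
plan([*h2w(-.025,.073),.027],YH)
a=cv2.resize(bot.capture('scene')[140:280,260:420,::-1],(480,420),interpolation=cv2.INTER_CUBIC)
b=cv2.resize(bot.capture('top')[145:245,265:365,::-1],(420,420),interpolation=cv2.INTER_CUBIC)
cv2.imwrite('pics/d5.png',np.hstack([a[:,100:480],b]))
```

```text
tcp [0.4379 0.3341 0.237 ] t 11.82 F [-0.6 -0.4  0.5] w 0.06 hook [-0.0641  0.3244]
axes x [ 0.988  0.157 -0.002] y [-0.002 -0.001 -1.   ] z [-0.157  0.988 -0.   ]
shift tool mm [  38.5  210.1 -251.5]
turn 1 0.004
turn -1 -3.138
```

View pics/d5.png

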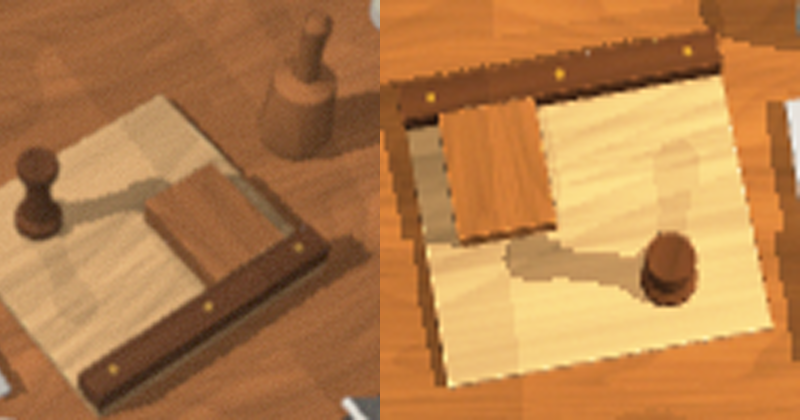

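Both views show the blank lying flush and square on the cleat. In the top half, its far edge runs from (440,112) to (535,97), along the cleat face. The column is at top-camera pixel (333.6,209), against (333.8,209) before, so it hasn't moved.

```bash
python3 -c "
from bench import bot
bot.sign_off()"
```

```text
the job is handed in; nothing more can be done
```

The job is done and handed in. I tipped the blank over with a slow two-finger push near its top. I then pushed its near end, fingers square to the hook, until its top end met the cleat. That took about 12 s of robot time.

- **Seating:** contact force rose to about 14 N along the bench, with about 12 N upward on the tool, then fell to zero as I backed off.
- **Final pictures, from both cameras:** they show no gap between the blank and the cleat, and their edges are parallel. I judged this by eye and did not measure the remaining angle.
- **Column and other things:** the column is standing at the same pixel as before, to within a fraction of a pixel. The mallet looks unmoved, and the arm came near nothing else.
- **Disagreement:** early rough readings differed between the cameras: 12 mm at the column's foot, and more at the base's near edge in the scene view. I relied on the cleat screws and the blank's top face, where the two views agreed within 3 to 7 mm.

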